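# Clear the scrap off the cue desk

## Robot

A 6-joint arm with a two-finger parallel gripper is mounted at the origin on the work surface. World frame = base frame: x ahead of the robot, y to its left, z up, the work surface at z = 0. Lengths are in m, angles in rad, forces in N, time in s.
With the tool pointing down it reaches from about 0.425 to 0.95 m from the base axis. Payload 3.5 kg.
Tool frame: the origin (TCP) lies midway between the tips of the shut fingers; the grasp point (between the pads) lies 19 mm behind it; z points along the fingers, y is the direction in which the jaws open and shut (so a half turn about z gives the same grasp; the last joint's range is limited). The gripper opens to 85 mm and grips with 20 to 120 N. Pads are 22 mm wide; open, the fingers measure 114 mm over their backs; the gripper's body (76 mm by 85 mm) begins 54 mm behind the grasp point. The pads swing forward as they close: fully open they stand 13 mm farther back than shut.
Start: joints at [-1.267, 0.286, 1.577, -0, 1.279, -0.15], TCP at [0.296, -0.607, 0.231] pointing down, gripper open.
Joint ranges: [-2.77, 2.77], [-0.9, 2.22], [0.21, 2.48], [-1.53, 4.67], [0.24, 2.81], [-2.84, 2.84]. Speed limits (rad/s): [2.79, 2.79, 3.14, 3.14, 3.14, 3.14].

## Interface

Orientations are given as a unit quaternion [x, y, z, w].
In Python, from plant import * gives the robot as it stands.
- The arm moves only by the shell command python3 -m jog 'ROWS' [FORCE]. ROWS is a JSON object of lists of equal length, an entry for each row: "travel": the shift along the world's x, y, z in mm, a list of three; "dr": the turn, a rotation vector about the world's x, y, z in degrees, a list of three; "jaw": the closure in counts, from 0 (fully open) to 255 (shut). In form: {"travel": [[x, y, z], ...], "dr": [[wx, wy, wz], ...], "jaw": [jaw, ...]}. A call has 1 to 5 rows; each row shifts and turns the commanded pose from where the row before left it; what a row does not reach is not made up. A row lasts 1/12 s, in which the tool goes at most 41.7 mm and 7.16 degrees, less where a joint would pass 70% of its speed; a pose out of reach is approached as far as the arm can. A call is refused whole if a number of a shift passes 41.7 or a number of a turn 7.16, either way. A call with a gripper value outside its range is refused whole. The fingers move at their own pace and stop on an object; FORCE is the grip in N (left out, the last holds). Time passes only in rows, so rows that do not move let the fingers close. It gives the time, the measured TCP pose, the force and the opening at its end, in the units of the state.
- get_state(): the state, without advancing time (a new reading comes with each control period).
- read_camera(name): name is "scene" or "top" or "wrist"; returns the picture (420x560x3 uint8, red, green, blue); there is no depth.
- camera_info(name): a dict with "K" (3x3 intrinsics, pixels), "R" (3x3) and "t" (3): a world point X has camera coordinates R X + t; the wrist camera has in their place "mount" (4x4, takes a point from camera to tool coordinates, whose origin is the TCP and whose axes are the flange's). Camera axes: x right, y down, z forward; pixel columns grow to the right and rows downward; lengths in m; the calibration is good to about 2 mm. A picture is of the moment at which its call begins: read the wrist's pose just before it. camera_info takes no time and is no camera call.
- sign_off(): hands the job in, once; it reports no verdict.
The state is a dict: "time": time; "qpos": joint angles; "dq": joint speeds; "joint_efforts": joint torques, N m; "eef_pos": TCP position; "tcp_rot": TCP orientation; "contact_force": force on the tool from outside, world axes, zero at the start; "wrist_torque": the same for the moment, N m; "opening": opening from 0.0 (shut) to 1.0 (fully open).
Only numpy, scipy, OpenCV 4.12 (cv2) and the standard library are available. Lean on these libraries where they do the work, as an engineer would, in place of code of your own. Each camera call takes 0.05 s, during which the arm holds its last target. There are 200 camera calls.

## Task

Clear the scrap from the cue desk: both wooden offcuts lying on the black shelf, and the one broken amber lens cap among the three in the slotted oak stand, go into the open grey waste bin. Lower the broken glass down inside the bin before letting go of it, do not drop it in from the rim. Leave the two whole caps standing in their slots, and the toggle switches, bell push and dimmer as they are set.

Things in the scene. Friction and masses are not known exactly. Their poses are not given: they have to be found in the camera images.
- shelf: black-painted plywood shelf fixed on the desk, 300 (x) by 340 (y), top 50 mm above the desk; origin at its centre at desk level. The offcuts lie on its -x half; the controls and a red cue lamp (up to 50 mm above its top) stand in a row along its y at x = +100.
- batten: wooden batten offcut lying on the shelf, 120 long (its x), 40 wide (its y), 30 high; the +x end is cut on the slant (the +y edge ends at x = +40, the -y edge at +60). Origin at the middle of its underside. About 70 g.
- elbow: L-shaped wooden offcut lying on the shelf, 30 high: a bar 110 long (its x) by 36 wide (its y) centred on the origin, which is on the underside, and a short leg 36 wide standing out 28 mm on the bar's +y side, from x = +19 to +55. About 75 g.
- bin: open grey waste bin fixed on the desk, 260 (x) by 180 (y) outside, 90 high, walls and floor 5 thick; origin at the centre of its underside. It may be on either side of the shelf.
- stand: slotted oak stand fixed on the desk, 220 (x) by 94 (y), 27 high; three slots along its y at x = -75, 0, +75, each 16 wide and 15 deep (slot floor 12 above the desk). Origin at the centre of its underside. It stands on the other side of the shelf from the bin.
- cap_broken: the broken amber glass lens cap, standing upright in any one of the three slots: a disc 80 in diameter and 14 thick (a centre boss 16) with its top broken away along a slanting line, so it is 54 high at the middle (its height is 54 + 0.25 y mm at y). Origin at the lowest point of its rim; its x is the disc's axis (across the slot), its z up. About 90 g.
- cap_broken_mid (a point): the middle of the broken cap, 34 above its origin
- cap_a: a whole amber glass lens cap, a full disc 80 in diameter and 14 thick (a centre boss 16), upright in a slot, top 92 above the desk; origin at its lowest point, x along the disc's axis. Stays.
- cap_b: the other whole amber lens cap, the same as cap_a. Stays.
- cap_a_mid (a point): centre of cap_a
- cap_b_mid (a point): centre of cap_b
- toggle_a_tip (a point): tip of a chrome toggle switch on the steel plate at the back of the shelf. Leave alone.
- toggle_b_tip (a point): tip of the other toggle switch. Leave alone.
- bell (a joint): brass bell push on the shelf, 0 up, 0.006 m fully pressed. Leave alone.
- dimmer_edge (a point): a point on the edge of the grey dimmer knob on the shelf, 18 mm from its axis. Leave alone.

How it is judged:
By the outcome, as a careful person would: the job done as asked, in the order asked, and still so for the second after the job is handed in, with the robot touching nothing.
It also fails if it takes over 70 s, if anything falls off the work surface, if the arm or the gripper's body presses on something with over 40 N, if the wrist force passes 120 N, or if a joint passes its speed limit or range.

## Working session

There is one attempt and no reset: what is moved stays moved. The work goes in short steps, Python scripts to look and compute and a shell command to move; the robot and the scene stay as the last step left them, time stands still between calls to the robot, and variables do not carry over. Pictures are saved under pics/ and viewed, about 8 in all and at most 12, crops included, and the job is handed in when it is done.

```bash
ls; mkdir -p pics
python3 - <<'E'
from plant import *
import cv2
for n in("top","scene"):
    im=read_camera(n); cv2.imwrite(f"pics/{n}0.png",im[:,:,::-1])
    c=camera_info(n); print(n,c)
print(camera_info("wrist"))
print(get_state())
E
```

```text
pics
top {'K': array([[492.49301245,   0.        , 278.69690211],
       [  0.        , 492.49301245, 210.81752515],
       [  0.        ,   0.        ,   1.        ]]), 'R': array([[-0.00356922, -0.99984504, -0.01723794],
       [-0.99815961,  0.00460568, -0.06046638],
       [ 0.0605364 ,  0.0169904 , -0.99802138]]), 't': array([0.00516177, 0.60154388, 1.34104475])}
scene {'K': array([[420.85041233,   0.        , 276.70895851],
       [  0.        , 420.85041233, 214.66487473],
       [  0.        ,   0.        ,   1.        ]]), 'R': array([[ 9.44439699e-02,  9.95530132e-01, -3.04256646e-04],
       [ 8.42110004e-01, -8.00523047e-02, -5.33331388e-01],
       [-5.30971824e-01,  5.01137160e-02, -8.45906341e-01]]), 't': array([-0.07018068, -0.4706221 ,  1.37030474])}
{'K': array([[328.80217568,   0.        , 274.96835583],
       [  0.        , 328.80217568, 206.67999536],
       [  0.        ,   0.        ,   1.        ]]), 'mount': array([[-9.53923025e-04, -9.49773868e-01, -3.12935601e-01,
         8.00148127e-02],
       [ 9.99999543e-01, -9.27747571e-04, -2.32546852e-04,
        
[... 171 characters left out ...]
1.00000000e+00]])}
{'time': 0.1, 'qpos': array([-1.26698694e+00,  2.87080345e-01,  1.57805751e+00,  1.91956145e-05,
        1.27857536e+00, -1.50022683e-01]), 'dq': array([-0.00012644,  0.0005699 , -0.00360966,  0.00126223,  0.00048051,
        0.00104436]), 'joint_efforts': array([ 5.11914695e-04, -4.07299054e+01, -2.93700349e+01, -1.33315043e-04,
        3.42665910e-03,  2.55534633e-07]), 'eef_pos': array([ 0.29576482, -0.60608696,  0.23006874]), 'tcp_rot': array([ 9.74364915e-01,  2.24970861e-01, -7.22871027e-05, -1.05784989e-03]), 'contact_force': array([-0.49720827,  0.00975624, -0.80814148]), 'wrist_torque': array([-0.00473413, -0.01290484, -0.06144215]), 'opening': 1.0013004852344354}
```

View pics/top0.png

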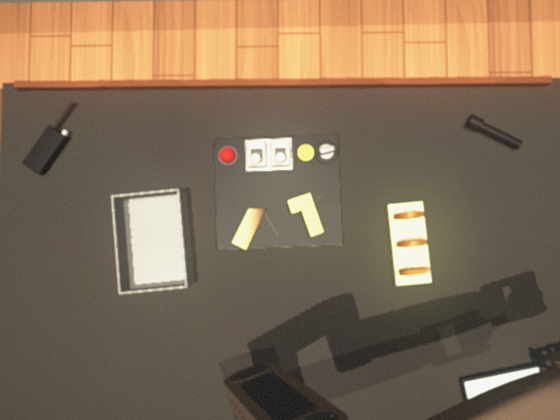

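View pics/scene0.png

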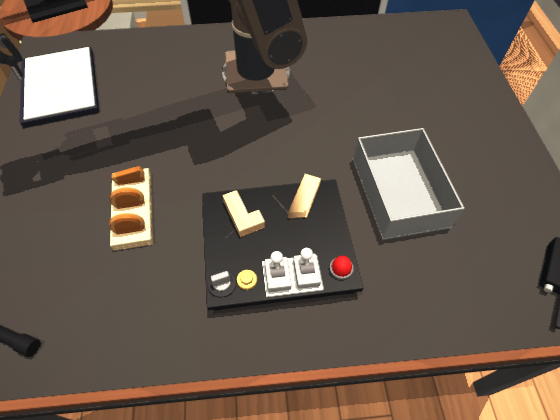

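The top view shows the bin at left (150,242), i.e. +y. The batten is at (248,228), the elbow at (307,214) and the stand at (410,243) on the -y side. In the scene view the cap nearest the robot (128,175) looks broken.

```bash
cat > h.py <<'E'
from plant import *
import cv2, numpy as np
from scipy.spatial.transform import Rotation as Ro
def cam(n,st=None):
    c=camera_info(n)
    if n=="wrist":
        T=np.eye(4);T[:3,:3]=Ro.from_quat(st["tcp_rot"]).as_matrix();T[:3,3]=st["eef_pos"]
        M=T@c["mount"]; return c["K"],M[:3,:3],M[:3,3]
    return c["K"],c["R"].T,-c["R"].T@c["t"]
def ray(C,px,z):
    K,R,o=C; p=np.c_[np.reshape(px,(-1,2)),np.ones(np.size(px)//2)]
    d=(R@np.linalg.inv(K)@p.T).T
    return o+d*((z-o[2])/d[:,2])[:,None]
def tri(C1,p1,C2,p2):
    A=[];b=[]
    for (K,R,o),p in((C1,p1),(C2,p2)):
        d=R@np.linalg.inv(K)@[*p,1];d/=np.linalg.norm(d);P=np.eye(3)-np.outer(d,d);A.append(P);b.append(P@o)
    return np.linalg.solve(sum(A),sum(b))
def proj(C,X):
    K,R,o=C; v=K@R.T@(np.array(X)-o); return v[:2]/v[2]
E
python3 - <<'E'
from h import *
np.set_printoptions(precision=4,suppress=True)
im=cv2.imread("pics/top0.png"); C=cam("top"); print("cam",C[2])
hsv=cv2.cvtColor(im,cv2.COLOR_BGR2HSV)
m=cv2.inRange(hsv,(12,50,140),(35,255,255)); m[:100]=0; m[300:]=0
cs,_=cv2.findContours(m,cv2.RETR_EXTERNAL,cv2.CHAIN_APPROX_NONE)
for c in cs:
    if cv2.contourArea(c)<60: continue
    x=c.mean((0,1)); z=.027 if x[0]>370 else .08
    ap=cv2.approxPolyDP(c,3,True); r=cv2.minAreaRect(c)
    print(x,cv2.contourArea(c),"z",z); print(ray(C,ap.astype(float),z)[:,:2].round(4).tolist()); print("box",ray(C,cv2.boxPoints(r).astype(float),z)[:,:2].tolist(), ray(C,np.array(r[0]),z)[0,:2])
g=cv2.inRange(hsv,(5,150,60),(14,255,255)); g[:180]=0;g[300:]=0; g[:,:380]=0
cs,_=cv2.findContours(g,cv2.RETR_EXTERNAL,cv2.CHAIN_APPROX_NONE)
for c in cs:
    if cv2.contourArea(c)>20: print("cap",cv2.boundingRect(c),cv2.contourArea(c))
for n,px,z in(("bin",[(112,196),(178,190),(187,288),(120,293)],.09),("shelf",[(215,137),(338,134),(342,245),(217,249)],.05)):
    P=ray(C,np.array(px,float),z)[:,:2]; print(n,P.tolist(),P.mean(0))
cv2.imwrite("pics/c1.png",cv2.resize(im[120:300,100:440],None,fx=2.35,fy=2.35,interpolation=cv2.INTER_CUBIC))
E
```

```text
cam [ 0.5193 -0.0204  1.3749]
[247.6095 227.3524] 716.5 z 0.08
[[0.6055, 0.0483], [0.603, 0.0853], [0.511, 0.1247], [0.4952, 0.0905], [0.5843, 0.0457]]
box [[0.5141878506717725, 0.13102276234014], [0.6204275497904148, 0.07786238895411916], [0.598540640631614, 0.03458881738132265], [0.49256149985549774, 0.08784898259029376]] [0.5563 0.0829]
[408.0993 237.7316] 1206.0 z 0.027
[[0.6288, -0.3864], [0.621, -0.3155], [0.6261, -0.3864], [0.6042, -0.3913], [0.5936, -0.3123], [0.58, -0.3066], [0.5851, -0.3882], [0.5278, -0.3978], [0.5227, -0.33], [0.5037, -0.3134], [0.5089, -0.3947], [0.4521, -0.4043], [0.4468, -0.334], [0.4307, -0.3148], [0.6101, -0.2935], [0.621, -0.3101], [0.6183, -0.2937], [0.3957, -0.3169], [0.409, -0.4114]]
box [[0.6201801434675649, -0.29068528810937905], [0.6307086083362776, -0.393144589938485], [0.40362613431542216, -0.4124406452713797], [0.3930236123070766, -0.3110695677522458]] [ 0.5113 -0.3519]
[306.4355 213.    ] 812.0 z 0.08
[[0.6289, -0.0204], [0.5893, -0.0333], [0.5918, -0.0597], [0.5286, -0.0828], [0.5442, -0.117], [0.6472, -0.0811]]
box [[0.628323921952044, -
[... 207 characters left out ...]
-0.0582], [0.7432, -0.0474], [0.7296, -0.0764], [0.7589, -0.0925], [0.7751, -0.0794]]
box [[0.7779637222099073, -0.04759313835634764], [0.7776473962068979, -0.09267497531727106], [0.7295080225999779, -0.09229466376485618], [0.7297947850823026, -0.04731297656924688]] [ 0.7537 -0.07  ]
cap (397, 213, 9, 5) 21.0
bin [[0.638338680834543, 0.44052171848145266], [0.6532816473407261, 0.26616004023803763], [0.3974409093741641, 0.24043353050607785], [0.38486564884656654, 0.41526579031734134]] [0.5185 0.3406]
shelf [[0.8020501971718001, 0.17511969932905197], [0.8078656774997612, -0.15964248160437533], [0.5071361657411576, -0.16707579235421077], [0.4975539050438503, 0.16842948153925225]] [0.6537 0.0042]
```

View pics/c1.png

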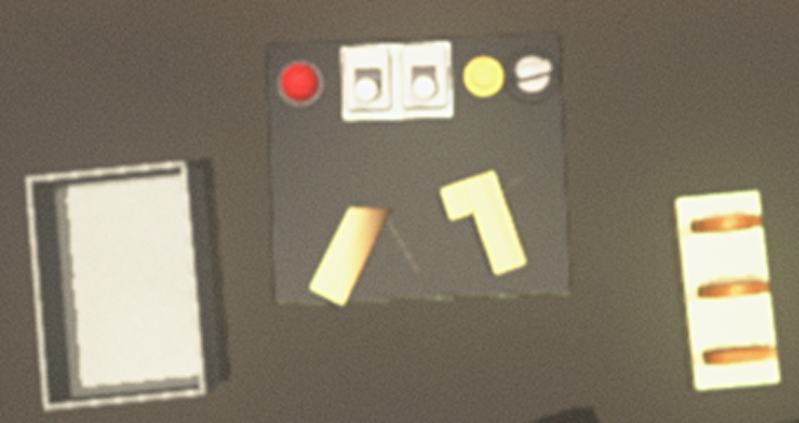

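```bash
python3 -m jog '{"travel":[[19.1,34.9,-2],[19.1,34.9,-2],[19.1,34.9,-2],[19.1,34.9,-2],[19.1,34.9,-2]],"dr":[[0,0,-6.5],[0,0,0],[0,0,0],[0,0,0],[0,0,0]],"jaw":[0,0,0,0,0]}' 40
python3 -m jog '{"travel":[[19.1,34.9,-4],[19.1,34.9,-4],[19.1,34.9,-4],[19.1,34.9,-4],[19.1,34.9,-4]],"dr":[[0,0,0],[0,0,0],[0,0,0],[0,0,0],[0,0,0]],"jaw":[0,0,0,0,0]}'
python3 -m jog '{"travel":[[19.1,34.9,-4],[19.1,34.9,-4],[19.1,34.9,-4],[19.1,34.9,-4],[19.1,34.9,-4]],"dr":[[0,0,0],[0,0,0],[0,0,0],[0,0,0],[0,0,0]],"jaw":[0,0,0,0,0]}'
python3 -m jog '{"travel":[[0,0,0],[0,0,0]],"dr":[[0,0,0],[0,0,0]],"jaw":[0,0]}'
python3 - <<'E'
from h import *
s=get_state(); im=read_camera("wrist")[:,:,::-1].copy(); cv2.imwrite("pics/w1.png",im); C=cam("wrist",s)
print(s["eef_pos"],Ro.from_quat(s["tcp_rot"]).as_matrix()[:,0])
m=cv2.inRange(cv2.cvtColor(im,cv2.COLOR_BGR2HSV),(12,50,140),(35,255,255))
for c in cv2.findContours(m,cv2.RETR_EXTERNAL,cv2.CHAIN_APPROX_NONE)[0]:
    if cv2.contourArea(c)>500: ap=cv2.approxPolyDP(c,6,True).reshape(-1,2); print(cv2.contourArea(c),ap.tolist(),ray(C,ap.astype(float),.08)[:,:2].round(4).tolist())
E
```

```text
time: 0.52
eef_pos: [0.3917, -0.4302, 0.2205]
tcp_rot: [0.986, 0.169, -0.0, -0.001]
contact_force: [0.2, -0.6, -0.2]
opening: 1.002
time: 0.93
eef_pos: [0.4872, -0.2556, 0.2008]
tcp_rot: [0.986, 0.169, -0.0, -0.0]
contact_force: [1.1, -0.1, -0.2]
opening: 1.002
time: 1.35
eef_pos: [0.5827, -0.0811, 0.1807]
tcp_rot: [0.986, 0.169, -0.0, -0.0]
contact_force: [1.1, -0.4, 0.1]
opening: 1.0
time: 1.52
eef_pos: [0.5825, -0.0809, 0.1803]
tcp_rot: [0.985, 0.171, -0.001, -0.0]
contact_force: [0.9, -0.3, -0.1]
opening: 1.0
[ 0.58247395 -0.08093654  0.18027765] [ 0.94126012  0.33767854 -0.00161019]
6323.0 [[493, 230], [446, 323], [456, 329], [465, 318], [526, 339], [546, 308], [559, 313], [559, 297], [525, 282], [506, 287], [486, 266], [498, 257], [559, 276], [559, 246]] [[0.6223, -0.2515], [0.5312, -0.2597], [0.5285, -0.2711], [0.5414, -0.2728], [0.5402, -0.3357], [0.5742, -0.3337], [0.5736, -0.3473], [0.5874, -0.3377], [0.5902, -0.3021], [0.5806, -0.2897], [0.5923, -0.2632], [0.6029, -0.2681], [0.6047, -0.3257], [0.6282, -0.3093]]
7676.0 [[214, 128], [217, 174], [253, 179], [253, 262], [295, 263], [299, 129]] [[0.6237, -0.0194], [0.5919, -0.0311], [0.5973, -0.0579], [0.5307, -0.0802], [0.5415, -0.1132], [0.6437, -0.0775]]
7851.5 [[112, 114], [66, 107], [0, 189], [0, 207], [35, 234], [53, 224], [106, 154], [116, 123], [98, 115]] [[0.6085, 0.0519], [0.6023, 0.0835], [0.5245, 0.1223], [0.5095, 0.121], [0.4955, 0.0925], [0.5091, 0.08], [0.5786, 0.0506], [0.6033, 0.048], [0.6045, 0.0612]]
```

View pics/w1.png

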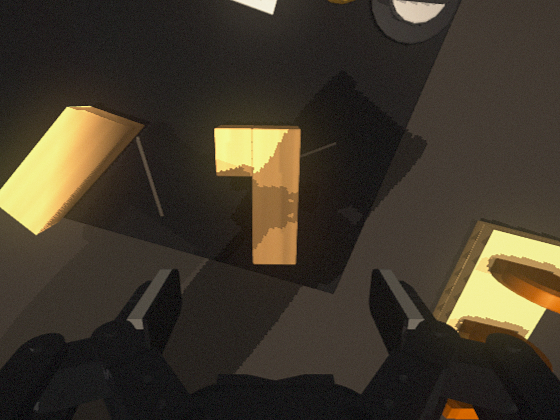

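The wrist view shows the elbow under the tool (bar centred about (275,200)), square to the jaws. Its position agrees with the top view to within 3 mm.

```bash
python3 -m jog '{"travel":[[0,0,-38],[0,0,-38],[0,0,-30],[0,0,-16],[0,0,-5]],"dr":[[0,0,0],[0,0,0],[0,0,0],[0,0,0],[0,0,0]],"jaw":[0,0,0,0,0]}'
python3 -m jog '{"travel":[[0,0,0],[0,0,0],[0,0,0],[0,0,0],[0,0,0]],"dr":[[0,0,0],[0,0,0],[0,0,0],[0,0,0],[0,0,0]],"jaw":[100,255,255,255,255]}' 40
python3 -m jog '{"travel":[[0,0,0],[0,0,0],[0,0,0],[0,0,0],[0,0,0]],"dr":[[0,0,0],[0,0,0],[0,0,0],[0,0,0],[0,0,0]],"jaw":[255,255,255,255,255]}'
```

```text
time: 1.98
eef_pos: [0.579, -0.0839, 0.0502]
tcp_rot: [0.986, 0.168, -0.003, -0.002]
contact_force: [-0.8, 0.5, 0.2]
opening: 1.002
time: 2.4
eef_pos: [0.584, -0.0838, 0.0566]
tcp_rot: [0.986, 0.169, 0.002, 0.001]
contact_force: [0.5, -0.5, 8.2]
opening: 0.41
time: 2.82
eef_pos: [0.584, -0.0838, 0.0567]
tcp_rot: [0.986, 0.169, 0.002, 0.001]
contact_force: [-1.2, -0.4, 6.4]
opening: 0.412
```

```bash
python3 -m jog '{"travel":[[0,0,12],[0,0,25],[0,0,30],[0,0,30],[0,10,8]],"dr":[[0,0,0],[0,0,0],[0,0,0],[0,0,0],[0,0,0]],"jaw":[255,255,255,255,255]}'
python3 -m jog '{"travel":[[-1.5,30,0],[-1.5,37,0],[-1.5,37,0],[-1.5,37,0],[-1.5,37,0]],"dr":[[0,0,0],[0,0,-7],[0,0,-7],[0,0,0],[0,0,0]],"jaw":[255,255,255,255,255]}'
python3 -m jog '{"travel":[[-1.5,40,0],[-1.5,40,0],[-1.5,40,0],[-1.5,40,0],[-1.5,40,0]],"dr":[[0,0,0],[0,0,0],[0,0,0],[0,0,0],[0,0,0]],"jaw":[255,255,255,255,255]}'
python3 -m jog '{"travel":[[-1.5,40,0],[-1.5,26,0],[0,0,0],[0,0,0]],"dr":[[0,0,0],[0,0,0],[0,0,0],[0,0,0]],"jaw":[255,255,255,255]}'
python3 - <<'E'
from h import *
s=get_state(); im=read_camera("wrist")[:,:,::-1].copy(); cv2.imwrite("pics/w2.png",im); C=cam("wrist",s)
E
```

```text
time: 3.23
eef_pos: [0.5851, -0.0747, 0.1655]
tcp_rot: [0.986, 0.169, 0.004, 0.002]
contact_force: [1.1, -0.4, -0.4]
opening: 0.411
time: 3.65
eef_pos: [0.5736, 0.1062, 0.1585]
tcp_rot: [0.999, 0.049, -0.001, -0.0]
contact_force: [0.6, 0.0, -0.7]
opening: 0.409
time: 4.07
eef_pos: [0.5659, 0.3063, 0.1584]
tcp_rot: [0.999, 0.05, -0.001, 0.0]
contact_force: [1.3, -0.7, -1.2]
opening: 0.415
time: 4.4
eef_pos: [0.5628, 0.3715, 0.158]
tcp_rot: [0.999, 0.051, -0.001, 0.001]
contact_force: [0.4, 0.0, -0.9]
opening: 0.408
```

View pics/w2.png

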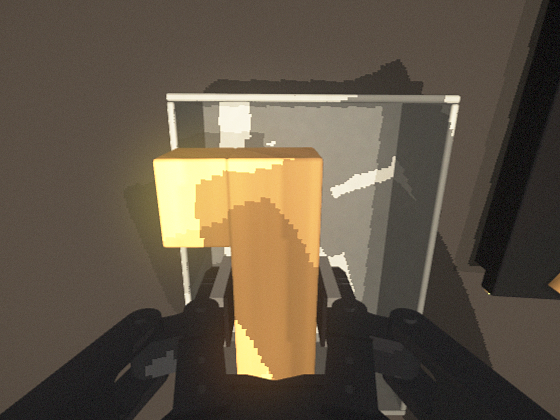

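The elbow is held square over the bin. Its leg edge (160,200) is near the left rim (175,140), so I'll check the clearance.

Run:
```python
from h import *
s=get_state(); C=cam("wrist",s)
print("rim",ray(C,np.array([(170,97),(457,97),(425,290)],float),.09)[:,:2])
print("elbow",ray(C,np.array([(157,156),(320,150),(163,245),(316,372)],float),.181)[:,:2])
```

```text
rim [[0.6373483  0.44161476]
 [0.65469904 0.26748844]
 [0.5199542  0.25412896]]
elbow [[0.61882736 0.419051  ]
 [0.62691234 0.35990567]
 [0.58309416 0.41713132]
 [0.52531548 0.34720647]]
```

```bash
python3 -m jog '{"travel":[[0,-4,-30],[0,0,-38],[0,0,-36],[0,0,-20],[0,0,-10]],"dr":[[0,0,0],[0,0,0],[0,0,0],[0,0,0],[0,0,0]],"jaw":[255,255,255,255,255]}'
python3 -m jog '{"travel":[[0,0,0],[0,0,0],[0,0,0],[0,0,0],[0,0,0]],"dr":[[0,0,0],[0,0,0],[0,0,0],[0,0,0],[0,0,0]],"jaw":[255,110,110,110,110]}'
python3 -m jog '{"travel":[[0,0,25],[0,0,35],[0,0,35],[0,0,40],[0,-10,10]],"dr":[[0,0,0],[0,0,0],[0,0,0],[0,0,0],[0,0,0]],"jaw":[110,110,110,110,0]}'
```

```text
time: 4.87
eef_pos: [0.5616, 0.3628, 0.0202]
tcp_rot: [0.999, 0.048, -0.004, 0.002]
contact_force: [-0.2, -0.4, -1.2]
opening: 0.415
time: 5.28
eef_pos: [0.5661, 0.3667, 0.028]
tcp_rot: [0.999, 0.049, 0.002, -0.001]
contact_force: [-0.2, -0.2, 0.7]
opening: 0.57
time: 5.7
eef_pos: [0.5681, 0.359, 0.1806]
tcp_rot: [0.999, 0.05, 0.007, -0.003]
contact_force: [1.7, 1.3, 1.4]
opening: 0.696
```

```bash
python3 -m jog '{"travel":[[-1.5,-34,0],[-1.5,-34,0],[-1.5,-34,0],[-1.5,-34,0],[-1.5,-34,0]],"dr":[[0,0,-6],[0,0,-6],[0,0,-6],[0,0,-6],[0,0,-6]],"jaw":[0,0,0,0,0]}'
python3 -m jog '{"travel":[[-1.5,-34,0],[-1.5,-34,0],[-1.5,-34,0],[0,0,0],[0,0,0]],"dr":[[0,0,0],[0,0,0],[0,0,0],[0,0,0],[0,0,0]],"jaw":[0,0,0,0,0]}'
python3 - <<'E'
from h import *
s=get_state(); im=read_camera("wrist")[:,:,::-1].copy(); cv2.imwrite("pics/w3.png",im); C=cam("wrist",s)
X=Ro.from_quat(s["tcp_rot"]).as_matrix()[:,0]; print(s["eef_pos"],np.degrees(np.arctan2(X[1],X[0])))
m=cv2.inRange(cv2.cvtColor(im,cv2.COLOR_BGR2HSV),(12,50,100),(35,255,255))
for c in cv2.findContours(m,cv2.RETR_EXTERNAL,cv2.CHAIN_APPROX_NONE)[0]:
    if cv2.contourArea(c)>500: ap=cv2.approxPolyDP(c,6,True).reshape(-1,2); print(cv2.contourArea(c),ap.tolist(),ray(C,ap.astype(float),.08)[:,:2].round(4).tolist())
E
```

```text
time: 6.12
eef_pos: [0.5571, 0.1847, 0.1716]
tcp_rot: [0.977, -0.213, 0.001, -0.0]
contact_force: [-0.0, -0.5, -0.7]
opening: 1.0
time: 6.53
eef_pos: [0.5529, 0.0825, 0.1714]
tcp_rot: [0.977, -0.212, 0.001, -0.0]
contact_force: [-0.3, 0.1, -0.1]
opening: 0.998
[0.55293938 0.08249712 0.17144085] -24.533678430307507
2081.0 [[0, 368], [9, 360], [41, 368], [68, 363], [95, 338], [65, 343], [46, 333], [19, 346], [0, 327]] [[0.5198, 0.3685], [0.5236, 0.3554], [0.5045, 0.3351], [0.4991, 0.3097], [0.5117, 0.2724], [0.5181, 0.2992], [0.5336, 0.3078], [0.5322, 0.3377], [0.555, 0.3398]]
531.0 [[20, 234], [82, 307], [64, 268], [56, 271], [51, 255], [38, 245], [34, 251]] [[0.6174, 0.2696], [0.5425, 0.2644], [0.5789, 0.2562], [0.5794, 0.2637], [0.5927, 0.2587], [0.6041, 0.2627], [0.6012, 0.2688]]
2329.5 [[0, 231], [0, 266], [59, 325], [73, 308]] [[0.6259, 0.2821], [0.6017, 0.3018], [0.5357, 0.2927], [0.5448, 0.2718]]
21434.0 [[559, 135], [409, 202], [470, 337], [518, 337], [559, 379]] [[0.521, -0.122], [0.5174, -0.0116], [0.3781, -0.0228], [0.3609, -0.0604], [0.2993, -0.0847]]
52788.5 [[0, 0], [0, 
[... 608 characters left out ...]
, 0.1883], [0.4657, 0.1843], [0.4252, 0.2195], [0.4336, 0.1933], [0.391, 0.0999], [0.3792, 0.1016], [0.3586, 0.0849], [0.3799, 0.062], [0.4561, 0.0636], [0.4446, 0.0546], [0.4557, 0.0602], [0.4582, 0.0496], [0.4687, 0.0501], [0.4686, 0.0432], [0.4696, 0.0498], [0.4795, 0.0495], [0.474, 0.0439], [0.4933, 0.041], [0.4949, 0.0362], [0.4883, 0.0386], [0.4947, 0.0338], [0.4972, 0.0412], [0.5148, 0.033], [0.516, 0.0598], [0.5426, 0.0474], [0.5846, 0.0474], [0.5924, 0.0425], [0.5429, 0.0109], [0.5941, 0.041], [0.6058, 0.0406], [0.6052, 0.077], [0.6106, 0.0822], [0.5954, 0.106], [0.5991, 0.1247], [0.5936, 0.1328], [0.579, 0.1307], [0.5569, 0.1595], [0.7394, 0.166], [0.7383, 0.1715], [0.7441, 0.167]]
```

View pics/w3.png

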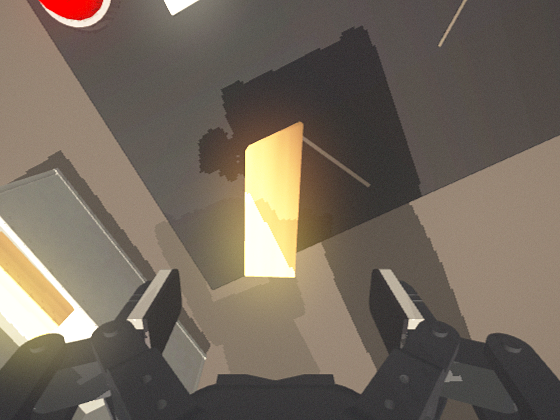

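The batten is square to the jaws: left edge at column 245, right edge at about 299, tool centre at about 275. The elbow is lying in the bin at lower left.

```bash
python3 -m jog '{"travel":[[1,2,-30],[0,0,-36],[0,0,-30],[0,0,-14],[0,0,-5]],"dr":[[0,0,0],[0,0,0],[0,0,0],[0,0,0],[0,0,0]],"jaw":[0,0,0,0,0]}'
python3 -m jog '{"travel":[[0,0,0],[0,0,0],[0,0,0],[0,0,0],[0,0,0]],"dr":[[0,0,0],[0,0,0],[0,0,0],[0,0,0],[0,0,0]],"jaw":[0,100,255,255,255]}' 40
python3 -m jog '{"travel":[[0,0,0],[0,0,0],[0,0,0]],"dr":[[0,0,0],[0,0,0],[0,0,0]],"jaw":[255,255,255]}'
python3 -m jog '{"travel":[[0,0,12],[0,0,25],[0,0,30],[0,0,30],[0,0,8]],"dr":[[0,0,0],[0,0,0],[0,0,0],[0,0,0],[0,0,0]],"jaw":[255,255,255,255,255]}'
```

```text
time: 7.0
eef_pos: [0.551, 0.0876, 0.0519]
tcp_rot: [0.978, -0.21, -0.003, 0.0]
contact_force: [-0.4, 0.3, -0.2]
opening: 0.999
time: 7.42
eef_pos: [0.5547, 0.0861, 0.0572]
tcp_rot: [0.978, -0.211, 0.001, -0.0]
contact_force: [-6.3, 1.1, 14.7]
opening: 0.461
time: 7.67
eef_pos: [0.555, 0.0861, 0.0572]
tcp_rot: [0.978, -0.211, 0.002, -0.0]
contact_force: [-0.9, 1.4, 7.0]
opening: 0.459
time: 8.08
eef_pos: [0.5561, 0.0859, 0.1661]
tcp_rot: [0.978, -0.211, 0.004, -0.001]
contact_force: [1.5, 0.4, 0.2]
opening: 0.461
```

```bash
python3 -m jog '{"travel":[[2.5,30,0],[2.5,38,0],[2.5,38,0],[2.5,38,0],[2.5,38,0]],"dr":[[0,0,6],[0,0,6],[0,0,6],[0,0,6],[0,0,6]],"jaw":[255,255,255,255,255]}'
python3 -m jog '{"travel":[[2.5,38,0],[0,2,0],[0,0,0],[0,0,0]],"dr":[[0,0,0],[0,0,0],[0,0,0],[0,0,0]],"jaw":[255,255,255,255]}'
python3 - <<'E'
from h import *
s=get_state(); im=read_camera("wrist")[:,:,::-1].copy(); cv2.imwrite("pics/w4.png",im); C=cam("wrist",s)
print(s["eef_pos"])
for x in (.53,.57,.62): print(x,"rim right px should be seen; elbow edge px", proj(C,[x,.349,.035]),proj(C,[x,.264+.1*(x-.57),.09]))
E
```

```text
time: 8.5
eef_pos: [0.5652, 0.2693, 0.1594]
tcp_rot: [0.999, 0.052, -0.001, 0.0]
contact_force: [1.1, -0.3, -1.1]
opening: 0.46
time: 8.83
eef_pos: [0.5677, 0.3077, 0.1591]
tcp_rot: [0.999, 0.05, -0.001, 0.001]
contact_force: [-0.3, -0.3, -2.4]
opening: 0.459
[0.56768334 0.3077048  0.15914655]
0.53 rim right px should be seen; elbow edge px [223.70880733 233.81854039] [334.55278928 274.44937008]
0.57 rim right px should be seen; elbow edge px [226.0584337 190.1838328] [337.80014797 223.06090361]
0.62 rim right px should be seen; elbow edge px [229.31247931 129.75323372] [342.40579204 150.17798277]
```

View pics/w4.png

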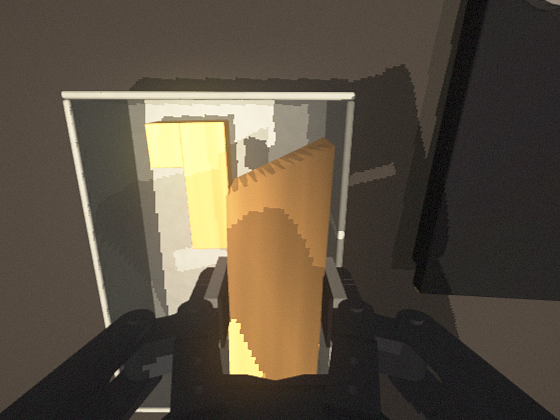

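The elbow lies along the left of the bin (185,180). The batten hangs over the free right half, with its right edge at column 330 against the wall at 342, so I'm lowering it.

```bash
python3 -m jog '{"travel":[[0,1,-25],[0,1,-36],[0,0,-32],[0,0,-15],[0,0,-8]],"dr":[[0,0,0],[0,0,0],[0,0,0],[0,0,0],[0,0,0]],"jaw":[255,255,255,255,255]}'
python3 -m jog '{"travel":[[0,0,0],[0,0,0],[0,0,0],[0,0,0],[0,0,0]],"dr":[[0,0,0],[0,0,0],[0,0,0],[0,0,0],[0,0,0]],"jaw":[255,120,120,120,120]}'
python3 -m jog '{"travel":[[0,0,25],[0,0,35],[0,0,35],[0,0,40],[0,-10,10]],"dr":[[0,0,0],[0,0,0],[0,0,0],[0,0,0],[0,0,0]],"jaw":[120,120,120,120,120]}'
```

```text
time: 9.3
eef_pos: [0.5674, 0.308, 0.0441]
tcp_rot: [0.999, 0.048, -0.003, 0.001]
contact_force: [-7.7, 0.5, 22.2]
opening: 0.459
time: 9.72
eef_pos: [0.5691, 0.3099, 0.0452]
tcp_rot: [0.999, 0.049, 0.001, -0.0]
contact_force: [-0.0, -0.2, 0.1]
opening: 0.531
time: 10.13
eef_pos: [0.5718, 0.3022, 0.198]
tcp_rot: [0.999, 0.05, 0.006, -0.002]
contact_force: [1.6, -0.3, 1.0]
opening: 0.525
```

```bash
python3 -m jog '{"travel":[[-7.8,-38.5,0],[-7.8,-38.5,0],[-7.8,-38.5,0],[-7.8,-38.5,0],[-7.8,-38.5,0]],"dr":[[0,0,6.9],[0,0,6.9],[0,0,6.9],[0,0,6.9],[0,0,6.9]],"jaw":[0,0,0,0,0]}'
python3 -m jog '{"travel":[[-7.8,-38.5,0],[-7.8,-38.5,0],[-7.8,-38.5,0],[-7.8,-38.5,0],[-7.8,-38.5,0]],"dr":[[0,0,6.9],[0,0,6.9],[0,0,6.9],[0,0,6.9],[0,0,6.9]],"jaw":[0,0,0,0,0]}'
python3 -m jog '{"travel":[[-7.8,-38.5,0],[-7.8,-38.5,0],[-7.8,-38.5,0],[-7.8,-38.5,0],[-7.8,-38.5,0]],"dr":[[0,0,6.9],[0,0,6.9],[0,0,6.9],[0,0,0],[0,0,0]],"jaw":[0,0,0,0,0]}'
python3 -m jog '{"travel":[[-7.8,-38.5,0],[-7.8,-38.5,0],[0,0,0],[0,0,0]],"dr":[[0,0,0],[0,0,0],[0,0,0],[0,0,0]],"jaw":[0,0,0,0]}'
python3 - <<'E'
from h import *
s=get_state(); im=read_camera("wrist")[:,:,::-1].copy(); C=cam("wrist",s); np.save("w5.npy",np.r_[s["eef_pos"],s["tcp_rot"]])
t=read_camera("top")[:,:,::-1][180:300,100:240]; cv2.imwrite("pics/w5.png",im)
im[-180:,:210]=cv2.resize(t,(210,180)); cv2.imwrite("pics/w5v.png",im)
X=Ro.from_quat(s["tcp_rot"]).as_matrix()[:,0]; print(s["eef_pos"],np.degrees(np.arctan2(X[1],X[0])),s["qpos"])
E
```

```text
time: 10.55
eef_pos: [0.5292, 0.1082, 0.1892]
tcp_rot: [0.939, 0.343, 0.0, 0.0]
contact_force: [0.2, -0.3, 0.1]
opening: 1.0
time: 10.97
eef_pos: [0.4936, -0.0703, 0.1894]
tcp_rot: [0.809, 0.588, 0.0, 0.0]
contact_force: [0.8, -0.0, 0.3]
opening: 1.0
time: 11.38
eef_pos: [0.4566, -0.2543, 0.1894]
tcp_rot: [0.702, 0.712, 0.0, 0.0]
contact_force: [0.7, -0.8, -0.1]
opening: 0.997
time: 11.72
eef_pos: [0.4409, -0.3314, 0.1891]
tcp_rot: [0.703, 0.711, 0.0, -0.0]
contact_force: [-0.8, 1.5, -0.4]
opening: 0.997
[ 0.44093239 -0.33143474  0.18914758] 90.61325361915266 [-8.28579917e-01  5.45368278e-02  1.92065069e+00  1.33352067e-04
  1.16669150e+00 -8.39335678e-01]
```

View pics/w5v.png

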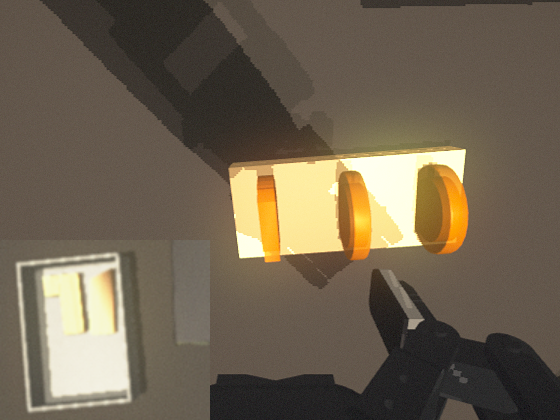

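Both offcuts lie in the upper part of the bin. The broken cap is the low, narrow one at left (268,215), i.e. the slot nearest the robot. The whole caps are at (355,215) and (443,208).

Run:
```python
from h import *
np.set_printoptions(precision=4,suppress=True)
p=np.load("w5.npy"); C=cam("wrist",dict(eef_pos=p[:3],tcp_rot=p[3:])); im=cv2.imread("pics/w5.png"); print("cam",C[2])
P=ray(C,np.array([(232,170),(239,257),(400,246),(464,156)],float),.027)[:,:2]; print("stand",P)
hsv=cv2.cvtColor(im,cv2.COLOR_BGR2HSV)
m=cv2.inRange(hsv,(5,170,60),(17,255,255)); m[:,480:]=0; m[275:]=0
for c in cv2.findContours(m,cv2.RETR_EXTERNAL,cv2.CHAIN_APPROX_NONE)[0]:
    if cv2.contourArea(c)>100:
        print(cv2.boundingRect(c)); 
        for z in (.027,.06,.07): print(z,ray(C,cv2.approxPolyDP(c,4,True).astype(float),z)[:,:2].round(3).tolist())
T=np.array([.5113,-.3519])
for a in (-75,0,75):
    q=T+a*np.array([np.cos(.085),np.sin(.085)]) /1000; print(q,[proj(C,[*q,z]).round(0) for z in(.027,.066,.092)])
cv2.imwrite("pics/w5c.png",cv2.resize(im[130:280,210:490],None,fx=2.8,fy=2.8))
```

```text
cam [ 0.4398 -0.2514  0.3324]
stand [[ 0.3999 -0.3159]
 [ 0.4043 -0.4069]
 [ 0.5685 -0.3929]
 [ 0.6162 -0.3006]]
(257, 175, 23, 79)
0.027 [[0.427, -0.321], [0.423, -0.347], [0.441, -0.347], [0.445, -0.402], [0.439, -0.322]]
0.06 [[0.429, -0.314], [0.425, -0.337], [0.441, -0.337], [0.445, -0.386], [0.439, -0.315]]
0.07 [[0.429, -0.312], [0.426, -0.334], [0.441, -0.334], [0.445, -0.381], [0.439, -0.312]]
(339, 172, 31, 88)
0.027 [[0.507, -0.317], [0.512, -0.33], [0.503, -0.329], [0.501, -0.324], [0.507, -0.381], [0.514, -0.405], [0.531, -0.408], [0.537, -0.395], [0.521, -0.39], [0.515, -0.343], [0.528, -0.339], [0.517, -0.317]]
0.06 [[0.499, -0.31], [0.504, -0.322], [0.496, -0.321], [0.495, -0.316], [0.499, -0.367], [0.506, -0.388], [0.521, -0.391], [0.527, -0.38], [0.513, -0.375], [0.507, -0.333], [0.518, -0.33], [0.509, -0.31]]
0.07 [[0.497, -0.308], [0.501, -0.319], [0.494, -0.318], [0.493, -0.313], [0.497, -0.363], [0.504, -0.383], [0.518, -0.386], [0.523, -0.375], [0.51, -0.37], [0.505, -0.33], [0.515, -0.327], [0.506, -0.307]]
(420, 167, 48, 87)
0.027 [[0.59, -0.311], [0.602, -0.
[... 786 characters left out ...]
596, -0.315], [0.589, -0.307]]
0.07 [[0.569, -0.303], [0.579, -0.315], [0.574, -0.319], [0.582, -0.345], [0.578, -0.345], [0.583, -0.347], [0.578, -0.354], [0.581, -0.358], [0.575, -0.36], [0.578, -0.364], [0.567, -0.366], [0.585, -0.368], [0.571, -0.373], [0.594, -0.379], [0.605, -0.362], [0.6, -0.329], [0.59, -0.314], [0.605, -0.353], [0.597, -0.37], [0.591, -0.37], [0.583, -0.323], [0.591, -0.322], [0.582, -0.311], [0.59, -0.313], [0.584, -0.305]]
[ 0.4366 -0.3583] [array([271., 213.]), array([270., 228.]), array([270., 240.])]
[ 0.5113 -0.3519] [array([347., 207.]), array([356., 221.]), array([364., 233.])]
[ 0.586  -0.3455] [array([424., 202.]), array([444., 215.]), array([460., 227.])]
```

View pics/w5c.png

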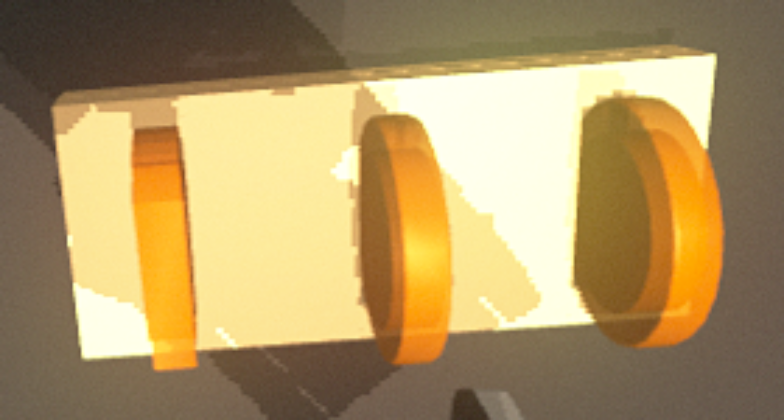

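```bash
python3 -m jog '{"travel":[[-2,-14,0],[-2,-13,0],[0,0,-20],[0,0,-20],[0,0,0]],"dr":[[0,0,4.3],[0,0,0],[0,0,0],[0,0,0],[0,0,0]],"jaw":[100,100,100,100,100]}'
python3 -m jog '{"travel":[[0,0,-20],[0,0,-20],[0,0,0],[0,0,0]],"dr":[[0,0,0],[0,0,0],[0,0,0],[0,0,0]],"jaw":[100,100,100,100]}'
python3 - <<'E'
from h import *
s=get_state(); im=read_camera("wrist")[:,:,::-1].copy(); C=cam("wrist",s)
R=Ro.from_quat(s["tcp_rot"]).as_matrix(); print(s["eef_pos"],np.degrees(np.arctan2(R[1,0],R[0,0])))
cv2.imwrite("pics/w6.png",im); 
print(proj(C,s["eef_pos"]),proj(C,[.437,-.358,.066]),proj(C,s["eef_pos"]+[0,0,-.043]))
E
```

```text
time: 12.23
eef_pos: [0.4363, -0.3539, 0.1451]
tcp_rot: [0.675, 0.738, 0.0, -0.004]
contact_force: [-0.6, 1.1, -1.6]
opening: 0.61
time: 12.57
eef_pos: [0.4377, -0.3556, 0.109]
tcp_rot: [0.675, 0.738, 0.0, -0.001]
contact_force: [-0.4, -0.3, 0.1]
opening: 0.608
[ 0.43773629 -0.35557296  0.10903134] 95.15150796020419
[275.71317622 270.45385744] [274.10542093 239.26890306] [275.64673972 235.77030473]
```

View pics/w6.png

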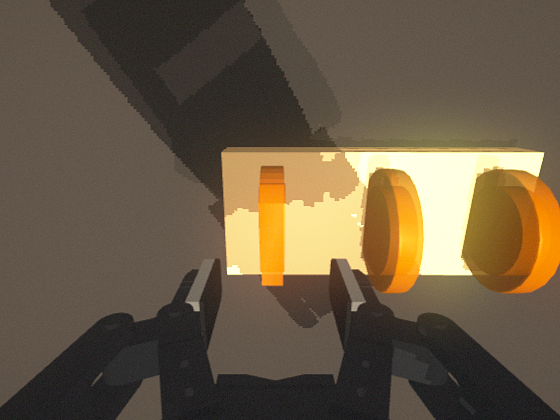

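The broken cap (272,225) sits centrally between the fingers, about 2 mm to the -x side, and the jaws are square to it.

```bash
python3 -m jog '{"travel":[[-2,0,-15],[0,0,-25],[0,0,-20],[0,0,-10],[0,0,-5]],"dr":[[0,0,0],[0,0,0],[0,0,0],[0,0,0],[0,0,0]],"jaw":[100,100,100,100,100]}' 30
python3 -m jog '{"travel":[[0,0,0],[0,0,0],[0,0,0],[0,0,0],[0,0,0]],"dr":[[0,0,0],[0,0,0],[0,0,0],[0,0,0],[0,0,0]],"jaw":[100,255,255,255,255]}' 30
python3 -m jog '{"travel":[[0,0,0],[0,0,0],[0,0,0],[0,0,0]],"dr":[[0,0,0],[0,0,0],[0,0,0],[0,0,0]],"jaw":[255,255,255,255]}'
```

```text
time: 13.03
eef_pos: [0.4359, -0.3564, 0.0342]
tcp_rot: [0.675, 0.738, 0.0, -0.0]
contact_force: [0.2, -0.6, 0.6]
opening: 0.611
time: 13.45
eef_pos: [0.4367, -0.3575, 0.0359]
tcp_rot: [0.675, 0.738, -0.0, 0.001]
contact_force: [0.5, -0.6, 2.5]
opening: 0.156
time: 13.78
eef_pos: [0.4367, -0.3575, 0.0358]
tcp_rot: [0.675, 0.738, -0.0, 0.001]
contact_force: [-0.3, 0.8, 6.3]
opening: 0.159
```

```bash
python3 -m jog '{"travel":[[0,0,8],[0,0,15],[0,0,25],[0,0,35],[0,0,35]],"dr":[[0,0,0],[0,0,0],[0,0,0],[0,0,0],[0,0,0]],"jaw":[255,255,255,255,255]}'
python3 -m jog '{"travel":[[0,0,15],[0,0,0],[0,0,0]],"dr":[[0,0,0],[0,0,0],[0,0,0]],"jaw":[255,255,255]}'
python3 - <<'E'
from h import *
s=get_state(); im=read_camera("wrist")[:,:,::-1].copy(); b=read_camera("top")[:,:,::-1][170:310,95:235]
im=np.vstack([im[:,:],]); im[:280,:140*2]=cv2.resize(b,(280,280),interpolation=cv2.INTER_CUBIC) if 0 else im[:280,:280]
cv2.imwrite("pics/w7.png",np.hstack([im,cv2.resize(b,(210,420))]))
E
```

```text
time: 14.2
eef_pos: [0.4346, -0.3552, 0.1518]
tcp_rot: [0.675, 0.738, 0.0, -0.002]
contact_force: [0.2, 0.1, -0.7]
opening: 0.159
time: 14.45
eef_pos: [0.4358, -0.3565, 0.1677]
tcp_rot: [0.675, 0.738, -0.0, 0.0]
contact_force: [-0.5, 0.2, -1.5]
opening: 0.156
```

View pics/w7.png

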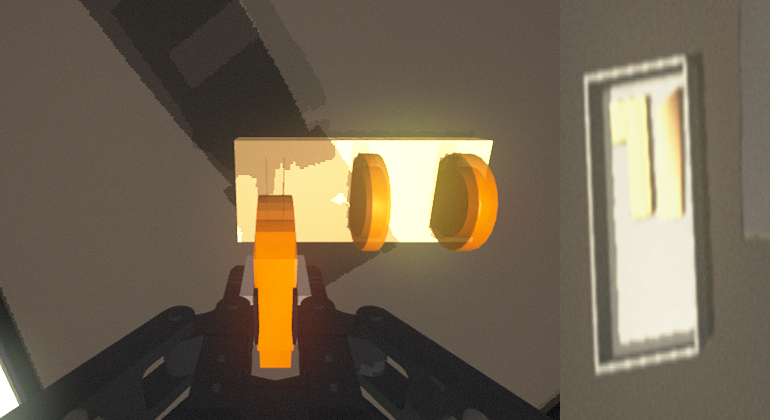

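The cap is held, both whole caps still stand (368,200) and (465,200), and the lower half of the bin is free for the glass.

```bash
python3 -m jog '{"travel":[[3,20,0],[5,35,0],[5,38,0],[5,38,0],[5,38,0]],"dr":[[0,0,0],[0,0,0],[0,0,0],[0,0,0],[0,0,0]],"jaw":[255,255,255,255,255]}'
python3 -m jog '{"travel":[[5,38,0],[5,38,0],[5,38,0],[5,38,0],[5,38,0]],"dr":[[0,0,0],[0,0,0],[0,0,0],[0,0,0],[0,0,0]],"jaw":[255,255,255,255,255]}'
python3 -m jog '{"travel":[[0,38,0],[-3,38,0],[-4,38,0],[-4,38,0],[-4,38,0]],"dr":[[0,0,0],[0,0,0],[0,0,0],[0,0,0],[0,0,0]],"jaw":[255,255,255,255,255]}'
python3 -m jog '{"travel":[[-4,38,0],[-4,38,0],[-4,38,0],[-1,25,0],[0,0,0]],"dr":[[0,0,0],[0,0,0],[0,0,0],[0,0,0],[0,0,0]],"jaw":[255,255,255,255,255]}'
python3 -m jog '{"travel":[[0,0,0],[0,0,0]],"dr":[[0,0,0],[0,0,0]],"jaw":[255,255]}'
```

```text
time: 14.97
eef_pos: [0.4573, -0.1852, 0.1644]
tcp_rot: [0.675, 0.738, -0.0, -0.003]
contact_force: [1.0, -0.2, -0.9]
opening: 0.157
time: 15.38
eef_pos: [0.4821, 0.0046, 0.1647]
tcp_rot: [0.675, 0.738, -0.001, -0.002]
contact_force: [0.9, 0.4, -1.7]
opening: 0.156
time: 15.8
eef_pos: [0.4667, 0.1939, 0.1645]
tcp_rot: [0.675, 0.738, -0.002, -0.001]
contact_force: [0.4, -1.0, -1.1]
opening: 0.158
time: 16.22
eef_pos: [0.4536, 0.3348, 0.1645]
tcp_rot: [0.673, 0.74, -0.002, -0.002]
contact_force: [-1.1, -0.7, -0.9]
opening: 0.158
time: 16.38
eef_pos: [0.4547, 0.3305, 0.165]
tcp_rot: [0.675, 0.738, -0.002, -0.001]
contact_force: [-0.2, 0.8, -0.8]
opening: 0.16
```

```bash
python3 -m jog '{"travel":[[1,3,-15],[0,0,-30],[0,0,-30],[0,0,-25],[0,0,-15]],"dr":[[0,0,0],[0,0,0],[0,0,0],[0,0,0],[0,0,0]],"jaw":[255,255,255,255,255]}'
python3 -m jog '{"travel":[[0,0,-10],[0,0,-6],[0,0,-3],[0,0,0],[0,0,0]],"dr":[[0,0,0],[0,0,0],[0,0,0],[0,0,0],[0,0,0]],"jaw":[255,255,255,255,255]}'
```

```text
time: 16.8
eef_pos: [0.4548, 0.3316, 0.0482]
tcp_rot: [0.676, 0.737, -0.003, -0.001]
contact_force: [-0.2, -0.6, -0.6]
opening: 0.16
time: 17.22
eef_pos: [0.4578, 0.3346, 0.0345]
tcp_rot: [0.675, 0.738, 0.001, 0.0]
contact_force: [1.1, 0.3, -1.2]
opening: 0.157
```

```bash
python3 -m jog '{"travel":[[0,0,-3],[0,0,-2],[0,0,0],[0,0,0]],"dr":[[0,0,0],[0,0,0],[0,0,0],[0,0,0]],"jaw":[255,255,255,255]}'
python3 -m jog '{"travel":[[0,0,0],[0,0,0],[0,0,0],[0,0,0],[0,0,0]],"dr":[[0,0,0],[0,0,0],[0,0,0],[0,0,0],[0,0,0]],"jaw":[195,185,175,165,150]}'
python3 -m jog '{"travel":[[0,0,0],[0,0,10],[0,0,20],[0,0,20],[0,0,20]],"dr":[[0,0,0],[0,0,0],[0,0,0],[0,0,0],[0,0,0]],"jaw":[140,140,140,140,140]}'
python3 -m jog '{"travel":[[0,0,30],[0,0,35],[0,0,35],[0,0,0],[0,0,0]],"dr":[[0,0,0],[0,0,0],[0,0,0],[0,0,0],[0,0,0]],"jaw":[140,140,140,140,140]}'
python3 - <<'E'
from h import *
im=read_camera("wrist")[:,:,::-1]; b=read_camera("scene")[:,:,::-1][120:330,60:480]
cv2.imwrite("pics/w8.png",np.hstack([cv2.resize(im,(400,300)),cv2.resize(b,(400,300))]))
E
```

```text
time: 17.55
eef_pos: [0.4574, 0.3347, 0.0289]
tcp_rot: [0.675, 0.738, 0.001, 0.0]
contact_force: [0.7, 0.4, -0.2]
opening: 0.159
time: 17.97
eef_pos: [0.4569, 0.3344, 0.0284]
tcp_rot: [0.675, 0.738, 0.0, -0.0]
contact_force: [0.4, 0.9, -0.5]
opening: 0.41
time: 18.38
eef_pos: [0.4568, 0.3344, 0.0996]
tcp_rot: [0.675, 0.738, -0.0, -0.0]
contact_force: [0.4, 0.3, 0.2]
opening: 0.45
time: 18.8
eef_pos: [0.4585, 0.3353, 0.2027]
tcp_rot: [0.675, 0.738, 0.004, 0.001]
contact_force: [-0.9, 0.2, -0.9]
opening: 0.45
```

View pics/w8.png

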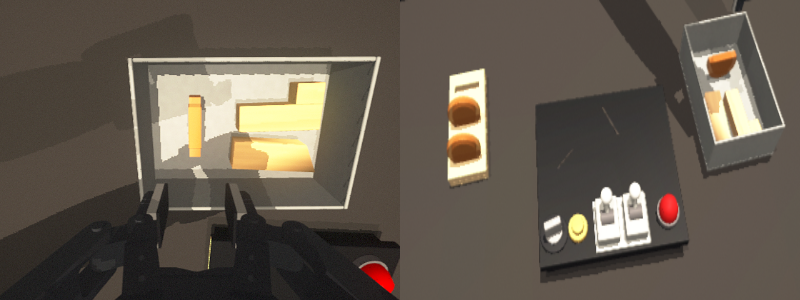

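All three scrap pieces are inside the bin, with the glass standing on its floor at (195,125). The whole caps and the controls are unchanged, and the gripper is clear of everything.

```bash
python3 -c "
from plant import *
print(sign_off(),get_state()['time'])"
```

```text
the job is handed in; nothing more can be done
the job is handed in; nothing more can be done
```

The elbow, the batten and then the broken cap are in the grey bin. The robot clock read 18.8 s after the last move, well under the 70 s limit.

- **Broken cap:** it was in the slot nearest the robot. I lowered it until its edge was about 5 mm above the bin floor before letting go. In the last pictures it stands on its edge inside the bin, not lying flat.
- **Offcuts:** both lie in the other half of the bin. The batten was let go about 30 mm above the floor. As I lowered it, it touched something in the bin with about 22 N, but the later pictures show it lying normally.
- **Left alone:** both whole caps stand in their slots. The toggles, bell push and dimmer look unchanged in the last scene picture; I did not measure them.
- **Forces:** the highest reading was about 24 N, that same batten touch. I only had readings at the end of each move.

The top and wrist cameras agreed to about 3 mm, and no check failed.

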